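Sort and nest the dental mixing pots, then work the disinfectant pump

TASK

Clear the used mixing pots off the counter: nest all the round pots in one stack on the round stand and all the square pots in one stack on the square stand, each fully seated, and stand the hexagonal ones, which nest in nothing, upright in the grey tray. Only when all are away, press the blue pump cap fully down to wet the wipe and let it spring back up. Leave the red dental model, the white jar and the green case where they are; the pots' colours do not matter.

Things in the scene. Friction and masses are not known exactly. Their poses are not given: they have to be found in the camera images.
- round1_mid (a point): Centre (36 mm above the underside) of the orange round pot; may be absent. 72 mm tall, about 70 g, open top, z up its axis. Cup, from 30 mm up to the rim: 63 mm outside, 56 mm inside diameter, inner floor 33 mm up. Below it a 30 mm foot, 45 mm (bottom) to 50 mm in diameter, which drops into a round well or round pot until the cup's underside rests on the rim below: each adds 42 mm.
- round2_mid (a point): Centre (36 mm above the underside) of the blue round pot; may be absent. 72 mm tall, about 70 g, open top, z up its axis. Cup, from 30 mm up to the rim: 63 mm outside, 56 mm inside diameter, inner floor 33 mm up. Below it a 30 mm foot, 45 mm (bottom) to 50 mm in diameter, which drops into a round well or round pot until the cup's underside rests on the rim below: each adds 42 mm.
- round3_mid (a point): Centre (36 mm above the underside) of the yellow round pot; may be absent. 72 mm tall, about 70 g, open top, z up its axis. Cup, from 30 mm up to the rim: 63 mm outside, 56 mm inside diameter, inner floor 33 mm up. Below it a 30 mm foot, 45 mm (bottom) to 50 mm in diameter, which drops into a round well or round pot until the cup's underside rests on the rim below: each adds 42 mm.
- square1_mid (a point): Centre (36 mm above the underside) of the yellow square pot; may be absent. 72 mm tall, about 70 g, open top, z up its axis, x and y square to its sides. Cup, from 30 mm up to the rim: 62 mm outside, 55 mm inside, floor 33 mm up. Below it a 30 mm square foot, 46 to 50 mm wide, which drops into a square well or pot, sides parallel, until the cup's underside rests on the rim below: each adds 42 mm.
- square2_mid (a point): Centre (36 mm above the underside) of the blue square pot; may be absent. 72 mm tall, about 70 g, open top, z up its axis, x and y square to its sides. Cup, from 30 mm up to the rim: 62 mm outside, 55 mm inside, floor 33 mm up. Below it a 30 mm square foot, 46 to 50 mm wide, which drops into a square well or pot, sides parallel, until the cup's underside rests on the rim below: each adds 42 mm.
- square3_mid (a point): Centre (36 mm above the underside) of the red square pot; may be absent. 72 mm tall, about 70 g, open top, z up its axis, x and y square to its sides. Cup, from 30 mm up to the rim: 62 mm outside, 55 mm inside, floor 33 mm up. Below it a 30 mm square foot, 46 to 50 mm wide, which drops into a square well or pot, sides parallel, until the cup's underside rests on the rim below: each adds 42 mm.
- hex1_mid (a point): Centre (33 mm above the underside) of the orange hexagonal pot, an odd one; may be absent. 66 mm tall, about 90 g, open top, straight sides with no narrow foot, so it nests in nothing. 62 mm across flats; z up its axis; x points square out of one flat side (the others follow every 60 degrees).
- hex2_mid (a point): Centre (33 mm above the underside) of the red hexagonal pot, an odd one; may be absent. 66 mm tall, about 90 g, open top, straight sides with no narrow foot, so it nests in nothing. 62 mm across flats; z up its axis; x points square out of one flat side (the others follow every 60 degrees).
- stand_round_rim (a point): Centre of the top rim of the fixed round stand: a grey ring 72 mm across, 34 mm high, on a dark disc of 88 mm, with a round well 56 mm in diameter, 31 mm deep; z up. A round pot seated in it has its centre 6 mm above this rim (underside 30 mm below it); pots nested on that one have theirs 48 and 90 mm above the rim.
- stand_square_rim (a point): Centre of the top rim of the fixed square stand: a grey frame 72 x 72 mm, 34 mm high, on a dark plate 88 mm square, with a square well 56 x 56 mm, 31 mm deep; x and y square to its sides, z up. A square pot seated in it has its centre 6 mm above this rim (underside 30 mm below it); those nested on it have theirs 48 and 90 mm above the rim.
- tray_floor (a point): Centre of the inner floor of the grey open tray for odd pots, fixed: 140 mm (its x) by 250 mm (its y) outside, walls 4 mm thick and 25 mm high, floor 4 mm above the table; z up. Two hexagonal pots fit side by side along its y.
- cap_top (a point): Centre of the top of the blue pump cap (42 mm diameter, flat) of the fixed white pump bottle; the top is 152 mm above the table when up. It sits over the bottle; its spout (blue, 10 mm thick, 60 mm long) points along the bottle's -x, roughly to the robot, over a white dish with a wipe on it.
- cap (a joint): How far the sprung pump cap is pressed down, in m: 0 up, 0.014 at its lower stop. It takes about 3 N to start and about 9 N at the stop, and it springs back by itself.
- cast: Bystander, loose: red dental model with white teeth, about 50 x 70 x 30 mm, origin at its underside.
- jar: Bystander, loose: white ceramic jar with a knobbed lid, 88 mm diameter, 80 mm tall, origin at its underside.
- case: Bystander, loose: closed green retainer case, 85 x 70 x 31 mm, origin at its underside.

How it is judged (in metres and radians):
On the way, in this order (a step that is already met when the one before it is completed fails the run):
1. all present pots are put away: round and square ones nested on their own stands, hexagonal ones upright in the tray (horizontal distance between each of round1_mid, round2_mid, round3_mid and stand_round_rim below 0.01 m and angle between each of round1_mid, round2_mid, round3_mid, square1_mid, square2_mid, square3_mid's own z axis and vertical below 0.12 rad and (z of round1_mid in the frame of stand_round_rim between -0.001 and 0.013 m or z of round1_mid in the frame of stand_round_rim between 0.041 and 0.055 m or z of round1_mid in the frame of stand_round_rim between 0.083 and 0.097 m) and (z of round2_mid in the frame of stand_round_rim between -0.001 and 0.013 m or z of round2_mid in the frame of stand_round_rim between 0.041 and 0.055 m or z of round2_mid in the frame of stand_round_rim between 0.083 and 0.097 m) and (z of round3_mid in the frame of stand_round_rim between -0.001 and 0.013 m or z of round3_mid in the frame of stand_round_rim between 0.041 and 0.055 m or z of round3_mid in the frame of stand_round_rim between 0.083 and 0.097 m) and horizontal distance between each of square1_mid, square2_mid, square3_mid and stand_square_rim below 0.01 m and (z of square1_mid in the frame of stand_square_rim between -0.001 and 0.013 m or z of square1_mid in the frame of stand_square_rim between 0.041 and 0.055 m or z of square1_mid in the frame of stand_square_rim between 0.083 and 0.097 m) and (z of square2_mid in the frame of stand_square_rim between -0.001 and 0.013 m or z of square2_mid in the frame of stand_square_rim between 0.041 and 0.055 m or z of square2_mid in the frame of stand_square_rim between 0.083 and 0.097 m) and (z of square3_mid in the frame of stand_square_rim between -0.001 and 0.013 m or z of square3_mid in the frame of stand_square_rim between 0.041 and 0.055 m or z of square3_mid in the frame of stand_square_rim between 0.083 and 0.097 m) and x of hex1_mid in the frame of tray_floor between -0.066 and 0.066 m and y of hex1_mid in the frame of tray_floor between -0.121 and 0.121 m and z of hex1_mid in the frame of tray_floor between 0.02 and 0.045 m and angle between each of hex1_mid, hex2_mid's own z axis and vertical below 0.2 rad and x of hex2_mid in the frame of tray_floor between -0.066 and 0.066 m and y of hex2_mid in the frame of tray_floor between -0.121 and 0.121 m and z of hex2_mid in the frame of tray_floor between 0.02 and 0.045 m and value of joint cap below 0.003 m), for 0.3 s.
2. the pump cap is pressed down to its stop (at least 11 of 14 mm) (value of joint cap above 0.011 m), for 0.1 s.
3. the pump cap is let up again (value of joint cap below 0.003 m), for 0.2 s.
At the end, for the whole second after the job is handed in: All round pots nested upright (0.12 rad) on the round stand and all square ones on the square stand, within 10 mm of its axis and 7 mm of their seated heights; hexagonal pots upright (0.2 rad) on the tray floor; pump cap up (within 3 mm) (all of step 1); the robot touches nothing.
It fails at once if the dental model is moved more than 40 mm (distance of cast from where it was at the start of the episode above 0.04 m).
It fails at once if the white jar is moved more than 40 mm (distance of jar from where it was at the start of the episode above 0.04 m).
It fails at once if the green case is moved more than 40 mm (distance of case from where it was at the start of the episode above 0.04 m).
Of round1, round2, round3 only 2 to 3 are there at a start; the rules pass over those that are not, and their reading is None.
Of square1, square2, square3 only 2 to 3 are there at a start; the rules pass over those that are not, and their reading is None.
Of hex1, hex2 only 1 to 2 are there at a start; the rules pass over those that are not, and their reading is None.
At some moment in a run one of round1, round2, round3, square1, square2, square3, hex1, hex2 may be knocked a few centimetres aside while the robot is not near it.
It also fails if it takes over 210 s, if anything falls off the work surface, if the arm or the gripper's body presses on something with over 40 N, if the wrist force passes 120 N, or if a joint passes its speed limit or range.

ROBOT

A 6-joint arm with a two-finger parallel gripper is mounted at the origin on the work surface. World frame = base frame: x ahead of the robot, y to its left, z up, the work surface at z = 0. Lengths are in m, angles in degrees, forces in N, time in s.
With the tool pointing down it reaches from about 0.325 to 0.85 m from the base axis. Payload 15.5 kg.
Tool frame: the origin (TCP) lies midway between the tips of the shut fingers; the grasp point (between the pads) lies 19 mm behind it; z points along the fingers, y is the line along which they close (so a half turn about z gives the same grasp; the last joint's range is limited). The gripper opens to 91 mm and grips with 3 to 60 N. Pads are 32 mm wide; open, the fingers measure 118 mm over their backs; the gripper's body (76 mm by 178 mm) begins 60 mm behind the grasp point.
Start: joints at [67.924, 28.281, 77.091, -0, 74.628, -5.472], TCP at [0.179, 0.599, 0.214] pointing down, gripper open.
Joint ranges: [-166.48, 166.48], [-47.26, 123.95], [12.59, 153.08], [-70.14, 250.14], [6.76, 159.57], [-176.63, 176.63]. Speed limits (degrees/s): [108.29, 108.29, 147.25, 172.46, 172.46, 172.46].

INTERFACE

Orientations are given as a 3x3 rotation matrix whose columns are the frame's x, y, z axes.
In Python, from bench import ctrl gives the robot as it stands. The module is installed in compiled form; this text tells all that it offers. Calls block until the motion is done:
- ctrl.goto(position, orientation): joint-space move of the TCP to a pose.
- ctrl.move_l(position, vel=0.15, ori=None, contact_N=None): straight line of the TCP; ori=None keeps the orientation; vel is the mean speed in m/s. With contact_N (N) it stops when the force on the tool has changed by that much, and returns True; else False.
- ctrl.movej(angles): joint-space move.
- ctrl.command_gripper(opening): opening from 0.0 (shut) to 1.0 (fully open); the grip force is fixed at half the most; returns when the fingers have stopped.
- ctrl.sleep(seconds).
- ctrl.ik(position, orientation): joint angles nearest the present ones, or None.
- ctrl.read_camera(name): name is "scene" or "side" or "wrist"; returns the picture (420x560x3 uint8, blue, green, red); there is no depth.
- ctrl.camera_params(name): a dict with "fx", "fy", "cx", "cy" (pixels), "D" ([k1, k2, p1, p2, k3] as OpenCV has them; the pictures are not rectified), "pose" (4x4, takes a point from camera to world coordinates); the wrist camera has in their place "T_tool_cam" (4x4, takes a point from camera to tool coordinates, whose origin is the TCP and whose axes are the flange's). Camera axes: x right, y up, looking along -z (the intrinsics and any distortion apply to the point x, -y, -z); pixel columns grow to the right and rows downward; lengths in m; the calibration is good to about 2 mm. A picture is of the moment at which its call begins: read the wrist's pose just before it. camera_params takes no time and is no camera call.
A pose or a line that the arm cannot do raises ctrl.MotionError and nothing moves.
- ctrl.sign_off(): hands the job in; it is judged then, once.
Readings, each from a call of its own:
- ctrl.current_t(): time.
- ctrl.current_q(): joint angles.
- ctrl.current_dq(): joint speeds.
- ctrl.current_effort(): joint torques, N m.
- ctrl.current_tool_pos(): TCP position.
- ctrl.current_eef_rot(): TCP orientation.
- ctrl.current_contact_force(): force on the tool from outside, world axes, zero at the start.
- ctrl.current_wrist_torque(): the same for the moment, N m.
- ctrl.current_grip_width(): opening from 0.0 (shut) to 1.0 (fully open).
- ctrl.current_grasp_force(): force on a finger pad.
Only numpy, scipy, OpenCV 4.12 (cv2) and the standard library are available. Lean on these libraries where they do the work, as an engineer would, in place of code of your own. Each camera call takes 0.05 s, during which the arm holds its last target. There are 200 camera calls.

## Working session

There is one attempt and no reset: what is moved stays moved. The work goes in short steps, each a Python script; the robot and the scene stay as the last script left them, time stands still between calls to the robot, and variables do not carry over. Pictures are saved under pics/ and viewed, at most 14 in all, crops included, and the job is handed in when it is done.

```bash
mkdir -p pics; python3 - <<'E'
from bench import ctrl
import cv2,numpy as np
for n in("scene","side","wrist"):
    cv2.imwrite(f"pics/{n}0.png",cv2.resize(ctrl.read_camera(n),(800,600),interpolation=cv2.INTER_CUBIC))
    p=ctrl.camera_params(n);print(n,{k:np.round(v,4).tolist() for k,v in p.items()})
print(ctrl.current_t(),ctrl.current_eef_rot())
E
```

```text
scene {'fx': 546.7974, 'fy': 546.7974, 'cx': 276.965, 'cy': 210.4638, 'D': [0.0214, 0.0, 0.0, 0.0, 0.0], 'pose': [[0.1195, -0.8129, 0.57, 1.3653], [0.9927, 0.0883, -0.0823, -0.1717], [0.0165, 0.5757, 0.8175, 1.2266], [0.0, 0.0, 0.0, 1.0]]}
side {'fx': 517.2419, 'fy': 517.2419, 'cx': 283.2169, 'cy': 212.3877, 'D': [-0.0641, 0.0, 0.0, 0.0, 0.0], 'pose': [[0.8736, 0.3291, -0.3584, 0.1659], [-0.4865, 0.6075, -0.628, -0.7722], [0.0111, 0.723, 0.6908, 0.8727], [0.0, 0.0, 0.0, 1.0]]}
wrist {'fx': 351.7921, 'fy': 351.7921, 'cx': 283.6372, 'cy': 212.9333, 'D': [-0.0698, 0.0, 0.0, 0.0, 0.0], 'T_tool_cam': [[0.0002, 0.9699, 0.2434, 0.0681], [1.0, -0.0003, 0.0004, 0.0002], [0.0005, 0.2434, -0.9699, -0.1698], [0.0, 0.0, 0.0, 1.0]]}
0.15 [[-9.58294928e-01  2.85780865e-01 -3.59572441e-04]
 [ 2.85781076e-01  9.58294528e-01 -8.80526459e-04]
 [ 9.29386898e-05 -9.46563038e-04 -9.99999548e-01]]
```

View pics/scene0.png

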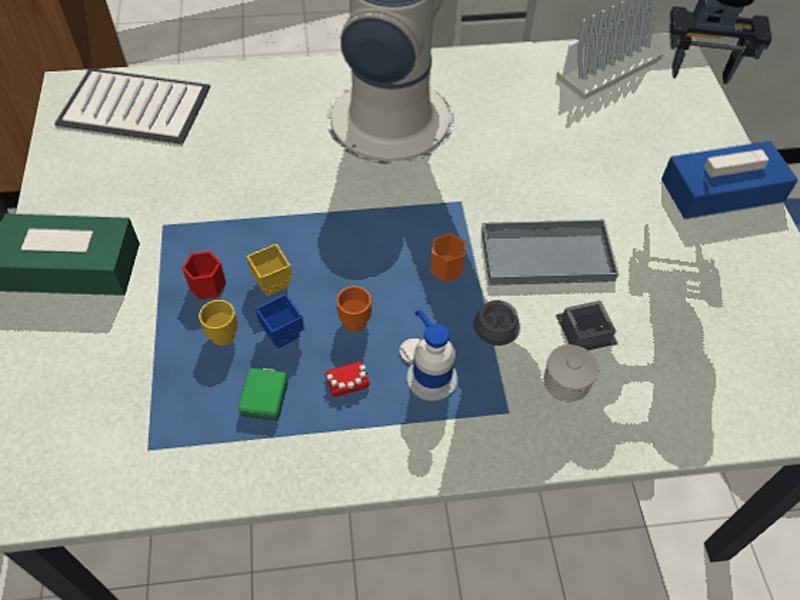

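View pics/side0.png

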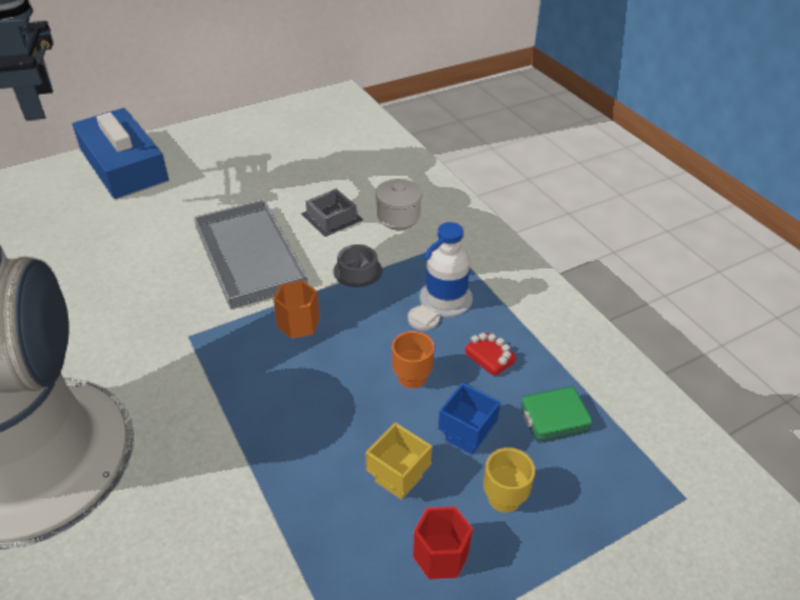

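The scene holds red hex (204,266), yellow square (268,259), yellow round (218,316), blue square (279,312), orange round (354,298) and orange hex (449,245). The round stand is at (498,315), the square stand at (588,318), the tray at (550,252) and the cap at (437,332). All of these also show in the side view, so I'll triangulate roughly and then look from the wrist.

```bash
cat > h.py <<'E'
from bench import ctrl
import cv2,numpy as np
F=np.diag([1,-1,-1.])
def campose(n):
    p=ctrl.camera_params(n)
    if n!="wrist": return np.array(p["pose"])
    T=np.eye(4);T[:3,:3]=ctrl.current_eef_rot();T[:3,3]=ctrl.current_tool_pos()
    return T@np.array(p["T_tool_cam"])
def KD(n):
    p=ctrl.camera_params(n);return np.array([[p["fx"],0,p["cx"]],[0,p["fy"],p["cy"]],[0,0,1]]),np.array(p["D"])
def ray(n,px,P=None):
    P=campose(n) if P is None else P
    K,D=KD(n);u=cv2.undistortPoints(np.array([[px]],float),K,D)[0,0]
    d=P[:3,:3]@(F@np.array([u[0],u[1],1]));return P[:3,3],d/np.linalg.norm(d)
def tri(rs):
    A=np.zeros((3,3));b=np.zeros(3)
    for o,d in rs: M=np.eye(3)-np.outer(d,d);A+=M;b+=M@o
    x=np.linalg.solve(A,b);return x,max(np.linalg.norm((np.eye(3)-np.outer(d,d))@(x-o)) for o,d in rs)
def onz(n,px,z,P=None):
    o,d=ray(n,px,P);return o+d*(z-o[2])/d[2]
def proj(n,X,P=None):
    P=campose(n) if P is None else P
    K,D=KD(n);c=(np.atleast_2d(X)-P[:3,3])@P[:3,:3]@F
    return cv2.projectPoints(c.reshape(-1,1,3),np.zeros(3),np.zeros(3),K,D)[0].reshape(-1,2)
def down(yaw): # tool y axis (closing) at yaw deg from world y
    a=np.radians(yaw);y=np.array([-np.sin(a),np.cos(a),0]);z=np.array([0,0,-1.]);return np.column_stack([np.cross(y,z),y,z])
def shot(n,f,crop=None,ups=1):
    im=ctrl.read_camera(n)
    np.save("pics/"+f+".npy",im)
    if crop: x0,y0,x1,y1=crop;im=im[y0:y1,x0:x1]
    cv2.imwrite("pics/"+f+".png",cv2.resize(im,None,fx=ups,fy=ups,interpolation=cv2.INTER_CUBIC))
E
python3 - <<'E'
from h import *
S=dict(redhex=(204,266),yelsq=(268,259),yelrd=(218,316),blusq=(279,312),orrd=(354,298),orhex=(449,245),strd=(498,315),stsq=(588,318),cap=(437,332))
I=dict(redhex=(443,529),yelsq=(400,454),yelrd=(510,469),blusq=(470,408),orrd=(413,347),orhex=(297,296),strd=(358,256),stsq=(331,205),cap=(451,231))
for k in S:
    x,e=tri([ray("scene",np.array(S[k])*.7),ray("side",np.array(I[k])*.7)]);print(k,x.round(3),e.round(4))
for n,px in [("case",(263,390)),("cast",(347,380)),("jar",(571,365)),("tray1",(487,223)),("t2",(604,222)),("t3",(616,276)),("t4",(488,282))]:
    print(n,onz("scene",np.array(px)*.7,.025).round(3))
print(down(0))
for p in [(.5,-.2,.36),(.5,.1,.36),(.45,-.1,.42),(.45,0.1,.42)]:
    print(p,[ctrl.ik(p,down(y)) is not None for y in(0,90,180,-90)])
print(ctrl.current_eef_rot()@[0,1,0])
E
```

```text
redhex [ 0.435 -0.402  0.061] 0.0003
yelsq [ 0.439 -0.284  0.069] 0.0024
yelrd [ 0.554 -0.373  0.065] 0.0006
blusq [ 0.561 -0.266  0.069] 0.0004
orrd [ 0.547 -0.131  0.072] 0.0009
orhex [0.441 0.06  0.067] 0.0026
strd [0.587 0.132 0.036] 0.0005
stsq [0.61  0.297 0.033] 0.0003
cap [ 0.686 -0.004  0.15 ] 0.0012
case [ 0.691 -0.302  0.025]
cast [ 0.687 -0.156  0.025]
jar [0.701 0.243 0.025]
tray1 [0.356 0.156 0.025]
t2 [0.379 0.394 0.025]
t3 [0.516 0.38  0.025]
t4 [0.503 0.131 0.025]
[[-1. -0.  0.]
 [ 0.  1.  0.]
 [-0.  0. -1.]]
(0.5, -0.2, 0.36) [True, True, True, True]
(0.5, 0.1, 0.36) [True, True, True, True]
(0.45, -0.1, 0.42) [True, True, True, True]
(0.45, 0.1, 0.42) [True, True, True, True]
[ 2.85780865e-01  9.58294528e-01 -9.46563038e-04]
```

```bash
python3 - <<'E'
from h import *
import pickle
V={}
for n in("scene","side"): V[n]=(n,campose(n),ctrl.read_camera(n))
for f,p in [("L1",(.48,-.15,.32)),("R1",(.5,.2,.32)),("R2",(.5,.08,.32)),("L2",(.48,-.28,.32))]:
    ctrl.goto(p,down(0));ctrl.sleep(.2)
    P=campose("wrist");V[f]=("wrist",P,ctrl.read_camera("wrist"))
    cv2.imwrite(f"pics/{f}.png",cv2.resize(V[f][2],(800,600),interpolation=cv2.INTER_CUBIC))
pickle.dump(V,open("V.pkl","wb"));print(ctrl.current_t())
E
```

```text
7.3333
```

View pics/L1.png

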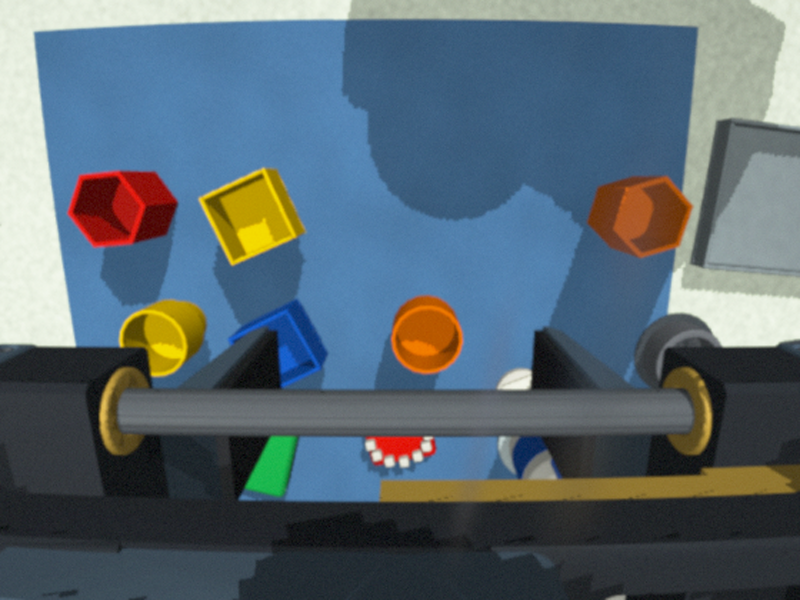

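View pics/R1.png

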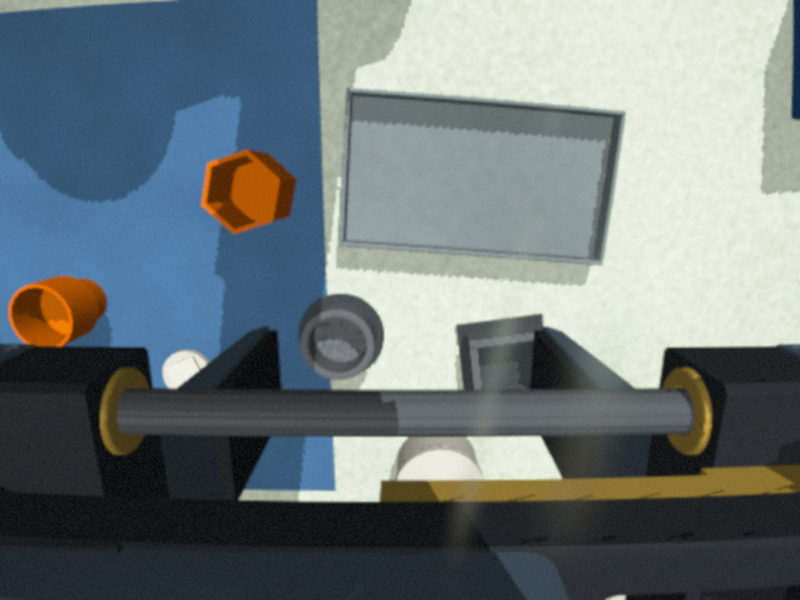

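View pics/R2.png

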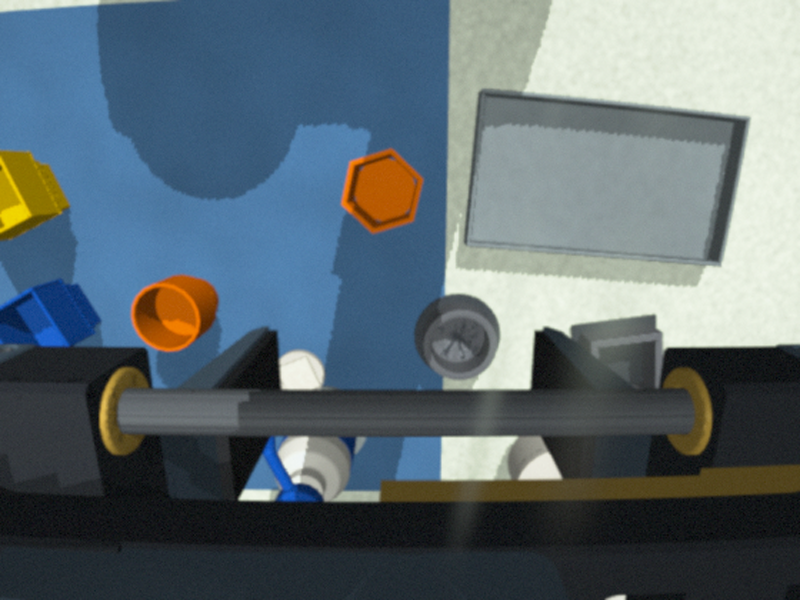

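L1 shows red hex (122,208), yellow square (252,215), yellow round (155,340), orange round (428,335) and orange hex (648,215). R1 and R2 show the tray, with outer corners (348,90), (624,112), (602,264) and (342,245) in R1. The stands are partly hidden by the gripper, so I'll fit the pot silhouettes in several views and take a better view of the stands.

```bash
cat > fit.py <<'E'
from h import *
import pickle
from scipy.optimize import minimize
def poly(n,r,ph): a=np.radians(ph)+np.arange(n)*2*np.pi/n;return np.c_[r*np.cos(a),r*np.sin(a)]
def parts(kind):
    if kind=="rd": return [(poly(48,.0315,0),.03,poly(48,.0315,0),.072),(poly(48,.0225,0),0,poly(48,.025,0),.03)]
    s=2**.5
    if kind=="sq": return [(poly(4,.031*s,45),.03,poly(4,.031*s,45),.072),(poly(4,.023*s,45),0,poly(4,.025*s,45),.03)]
    q=poly(6,.031/np.cos(np.pi/6),30);return [(q,0,q,.066)]
def sil(n,P,kind,x,y,yaw,z):
    m=np.zeros((420,560),np.uint8);c,s=np.cos(yaw),np.sin(yaw);R=np.array([[c,s],[-s,c]])
    for a,z0,b,z1 in parts(kind):
        X=np.r_[np.c_[a@R+[x,y],np.full(len(a),z+z0)],np.c_[b@R+[x,y],np.full(len(b),z+z1)]]
        h=cv2.convexHull(proj(n,X,P).astype(np.float32))
        cv2.fillConvexPoly(m,np.round(h*16).astype(np.int32),1,shift=4)
    return m
HUE={"red":((0,4),),"or":((5,15),),"yel":((18,34),),"blu":((105,125),)}
def cmask(im,col):
    hsv=cv2.cvtColor(cv2.GaussianBlur(im,(3,3),0),cv2.COLOR_BGR2HSV);h,s,v=hsv[...,0],hsv[...,1],hsv[...,2]
    m=s>(195 if col=="blu" else 150)
    k=((h<=4)|(h>=174)) if col=="red" else (h>=HUE[col][0][0])&(h<=HUE[col][0][1])
    return (m&k).astype(np.uint8)
def fit(views,kind,col,x0,yaws=(0,),fz=0,rad=75):
    obs=[]
    for n,P,im in views:
        m=cmask(im,col);s=sil(n,P,kind,*x0[:2],0,fz)
        near=cv2.dilate(s,np.ones((31,31)))
        if n=="wrist": near[235:]=0
        if (s&near).sum()<.9*s.sum() or s.sum()<200: continue
        m&=near;k,l,st,c=cv2.connectedComponentsWithStats(m)
        if k<2: continue
        m=(l==1+np.argmax(st[1:,4])).astype(np.uint8)
        ct=cv2.findContours(m,cv2.RETR_EXTERNAL,cv2.CHAIN_APPROX_NONE)[0];cv2.drawContours(m,ct,-1,1,-1)
        obs.append((n,P,m))
    def cost(p):
        r=[]
        for n,P,m in obs:
            s=sil(n,P,kind,p[0]*.01,p[1]*.01,p[2]*.2,fz+p[3]*.01)
            r.append(1-(s&m).sum()/max(1,(s|m).sum()))
        return np.mean(r)+.0005*p[3]**2
    best=None
    for y in yaws:
        p0=np.array([x0[0]*100,x0[1]*100,np.radians(y)/.2,0])
        sx=np.vstack([p0]+[p0+.8*e for e in np.eye(4)])
        r=minimize(cost,p0,method="Nelder-Mead",options=dict(initial_simplex=sx,maxiter=250,xatol=.005,fatol=1e-5))
        if best is None or r.fun<best.fun: best=r
    p=best.x;return np.array([p[0]*.01,p[1]*.01,np.degrees(p[2]*.2),fz+p[3]*.01]),best.fun,len(obs)
ITEMS={"redhex":("hex","red",(.435,-.402)),"orhex":("hex","or",(.441,.06)),"yelsq":("sq","yel",(.439,-.284)),"blusq":("sq","blu",(.561,-.266)),"yelrd":("rd","yel",(.554,-.373)),"orrd":("rd","or",(.547,-.131))}
YAW={"hex":(0,20,40),"sq":(0,30,60),"rd":(0,)}
E
python3 - <<'E'
from fit import *
V=pickle.load(open("V.pkl","rb"))
for k,(kd,c,x) in ITEMS.items():
    r,e,n=fit(list(V.values()),kd,c,x,YAW[kd]);print(k,r.round(4),round(e,3),n)
W=[]
for f,p in [("S1",(.68,.16,.3)),("S2",(.68,.26,.3))]:
    ctrl.goto(p,down(0));ctrl.sleep(.2)
    V[f]=("wrist",campose("wrist"),ctrl.read_camera("wrist"));W.append(V[f][2])
pickle.dump(V,open("V.pkl","wb"))
cv2.imwrite("pics/S.png",cv2.resize(np.vstack([w[85:245,150:550] for w in W]),(750,600),interpolation=cv2.INTER_CUBIC))
print(ctrl.current_t())
E
```

```text
redhex [ 4.3520e-01 -4.0650e-01  5.7587e+00 -1.9000e-03] 0.091 4Traceback (most recent call last):
  File "<stdin>", line 4, in <module>
  File "fit.py", line 45, in fit
    r=minimize(cost,p0,method="Nelder-Mead",options=dict(initial_simplex=sx,maxiter=250,xatol=.005,fatol=1e-5))
    res = _minimize_neldermead(fun, x0, args, callback, bounds=bounds,
                               **options)
    fxr = func(xr)
    fx = function(np.copy(x), *(wrapper_args + args))
  File "fit.py", line 38, in cost
    s=sil(n,P,kind,p[0]*.01,p[1]*.01,p[2]*.2,fz+p[3]*.01)
  File "fit.py", line 14, in sil
    h=cv2.convexHull(proj(n,X,P).astype(np.float32))
                     ~~~~^^^^^^^
  File "h.py", line 23, in proj
    K,D=KD(n);c=(np.atleast_2d(X)-P[:3,3])@P[:3,:3]@F
        ~~^^^
  File "h.py", line 10, in KD
    p=ctrl.camera_params(n);return np.array([[p["fx"],0,p["cx"]],[0,p["fy"],p["cy"]],[0,0,1]]),np.array(p["D"])
ValueError: time passes only in moves, steps and waits
```

```bash
sed -i 's/^def KD/import functools\n@functools.lru_cache\ndef KD/' h.py
sed -i 's/best.fun,len(obs)$/best.fun,[(n[:2],round(float(1-(sil(n,P,kind,p[0]*.01,p[1]*.01,p[2]*.2,fz+p[3]*.01)\&m).sum()\/(sil(n,P,kind,p[0]*.01,p[1]*.01,p[2]*.2,fz+p[3]*.01)|m).sum()),3)) for n,P,m in obs]/' fit.py
python3 - <<'E'
from fit import *
V=pickle.load(open("V.pkl","rb"))
for k,(kd,c,x) in ITEMS.items():
    r,e,n=fit(list(V.values()),kd,c,x,YAW[kd]);print(k,r.round(4),round(e,3),n)
W=[]
for f,p in [("S1",(.68,.16,.3)),("S2",(.68,.26,.3))]:
    ctrl.goto(p,down(0));ctrl.sleep(.2)
    V[f]=("wrist",campose("wrist"),ctrl.read_camera("wrist"));W.append(V[f][2])
pickle.dump(V,open("V.pkl","wb"))
cv2.imwrite("pics/S.png",cv2.resize(np.vstack([w[85:245,150:550] for w in W]),(750,600),interpolation=cv2.INTER_CUBIC))
print(ctrl.current_t())
E
```

```text
redhex [ 4.3520e-01 -4.0650e-01  5.7587e+00 -1.9000e-03] 0.091 [('sc', 0.123), ('si', 0.113), ('wr', 0.066), ('wr', 0.062)]
orhex [ 4.41700e-01  6.25000e-02  1.71354e+01 -1.00000e-04] 0.104 [('sc', 0.14), ('si', 0.14), ('wr', 0.118), ('wr', 0.088), ('wr', 0.074), ('wr', 0.061)]
yelsq [ 4.42400e-01 -2.82700e-01  2.33013e+01  1.00000e-03] 0.109 [('sc', 0.182), ('si', 0.159), ('wr', 0.086), ('wr', 0.051), ('wr', 0.071)]
blusq [ 5.59000e-01 -2.66100e-01  1.69189e+01 -5.00000e-03] 0.542 [('sc', 0.199), ('si', 0.885)]
yelrd [ 5.5200e-01 -3.7480e-01  4.7571e+00 -3.5000e-03] 0.17 [('sc', 0.171), ('si', 0.168)]
orrd [ 5.4940e-01 -1.2940e-01  7.9788e+00 -1.4000e-03] 0.175 [('sc', 0.174), ('si', 0.149), ('wr', 0.201)]
10.075
```

View pics/S.png

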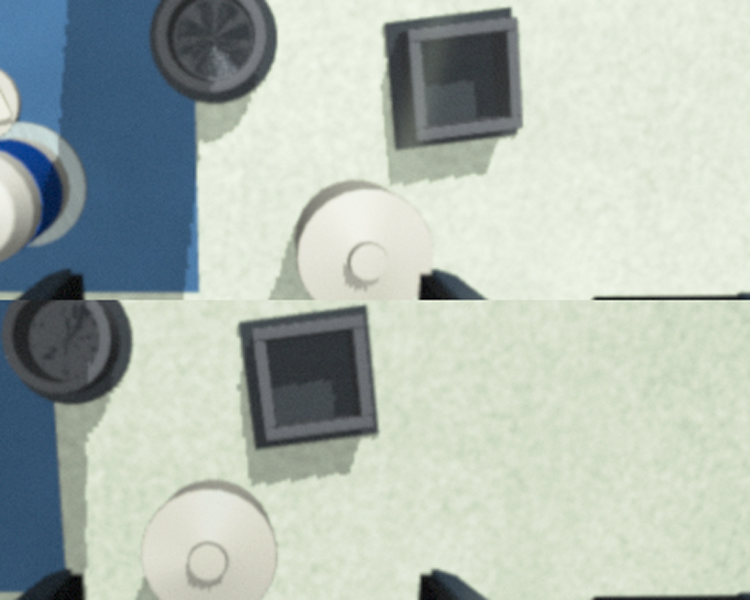

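The S crop shows the square stand's frame in S1 with corners (410,28), (517,18), (522,127) and (415,141), and in S2 with (254,330), (363,319), (375,432) and (262,442). The round ring is centred near (212,38) in S1 and (60,338) in S2. I'll triangulate these, then take wrist views of the far pots.

```bash
python3 - <<'E'
from fit import *
V=pickle.load(open("V.pkl","rb"))
P1,P2=V["S1"][1],V["S2"][1]
A=np.array([(410,28),(517,18),(522,127),(415,141),(212,38)],float);B=np.array([(254,330),(363,319),(375,432),(262,442),(60,338)],float)-[0,300]
pts=[]
for a,b in zip(A,B):
    a=a/1.875+[150,85];b=b/1.875+[150,85]
    x,e=tri([ray("wrist",a,P1),ray("wrist",b,P2)]);print(x.round(4),e.round(4),onz("wrist",a,.034,P1).round(4),onz("wrist",b,.034,P2).round(4))
for f,C in [("R1",[(348,90),(624,112),(602,264),(342,245)]),("R2",[(482,90),(748,118),(720,265),(466,244)])]:
    c=np.array([onz("wrist",np.array(p)*.7,.025,V[f][1])[:2] for p in C]);print(f,"tray",c.round(3).tolist(),c.mean(0).round(4),np.degrees(np.arctan2(*(c[1]-c[0])[::-1])),np.degrees(np.arctan2(*(c[2]-c[3])[::-1])))
h=lambda im,p:cv2.cvtColor(im,cv2.COLOR_BGR2HSV)[p[1],p[0]]
im=V["side"][2];print([h(im,(int(x*.7),int(y*.7))) for x,y in[(470,400),(460,430),(480,428),(455,408),(520,420),(350,400),(300,400)]])
for f,p in [("M1",(.66,-.2,.3)),("M2",(.66,-.33,.3))]:
    ctrl.goto(p,down(0));ctrl.sleep(.2)
    V[f]=("wrist",campose("wrist"),ctrl.read_camera("wrist"))
    im=V[f][2]
    x,y=proj("wrist",[.56,-.266,.06],V[f][1])[0].astype(int);print(x,y,h(im,(x,y)),h(im,(x+50,y)))
pickle.dump(V,open("V.pkl","wb"))
Wv=[v for k,v in V.items() if v[0]=="wrist"]
for k,(kd,c,x) in ITEMS.items():
    r,e,n=fit(Wv,kd,c,x,YAW[kd]);print(k,r.round(4),round(e,3),n)
cv2.imwrite("pics/M.png",np.hstack([V["M1"][2][:240],V["M2"][2][:240]])[:,::1])
E
```

```text
[0.5831 0.2612 0.0321] 0.0009 [0.5824 0.2607 0.034 ] [0.5841 0.2612 0.034 ]
[0.5759 0.3308 0.031 ] 0.001 [0.5752 0.3297 0.034 ] [0.5772 0.3303 0.034 ]
[0.6471 0.342  0.0268] 0.002 [0.6446 0.3388 0.034 ] [0.6486 0.3407 0.034 ]
[0.6542 0.2664 0.0392] 0.0005 [0.6543 0.2676 0.034 ] [0.6552 0.2665 0.034 ]
[0.588  0.1339 0.0232] 0.0004 [0.5889 0.1345 0.034 ] [0.5882 0.1369 0.034 ]
R1 tray [[0.356, 0.149], [0.373, 0.394], [0.51, 0.385], [0.492, 0.14]] [0.4328 0.2672] 86.1173091769478 85.85440287902438
R2 tray [[0.356, 0.148], [0.373, 0.393], [0.509, 0.384], [0.491, 0.137]] [0.4323 0.2653] 85.89403988156857 85.75880273576438
[array([109, 196, 100], dtype=uint8), array([109, 195, 135], dtype=uint8), array([109, 193, 139], dtype=uint8), array([110, 194, 104], dtype=uint8), array([106, 113, 102], dtype=uint8), array([107, 113, 102], dtype=uint8), array([106, 111, 103], dtype=uint8)]
224 95 [108 229 145] [105 136 174]
339 95 [108 225 144] [105 136 171]
redhex [ 4.3330e-01 -4.0620e-01  3.5423e+00  7.0000e-04] 0.062 [('wr', 0.09), ('wr', 0.088), ('wr', 0.025), ('wr', 0.046)]
orhex [4.40200e-01 6.15000e-02 1.65484e+01 1.80000e-03] 0.067 [('wr', 0.131), ('wr', 0.102), ('wr', 0.082), ('wr', 0.062), ('wr', 0.026), ('wr', 0.026), ('wr', 0.039)]
yelsq [ 4.41400e-01 -2.81200e-01  2.33185e+01  3.30000e-03] 0.06 [('wr', 0.1), ('wr', 0.059), ('wr', 0.078), ('wr', 0.037), ('wr', 0.025)]
blusq [ 5.62200e-01 -2.66400e-01  2.73608e+01 -6.40000e-03] 0.054 [('wr', 0.056), ('wr', 0.05)]
yelrd [ 0.5523 -0.3788  5.5369 -0.0102] 0.055 [('wr', 0.054), ('wr', 0.054)]
orrd [ 5.4930e-01 -1.3320e-01 -1.3844e+00  1.2000e-03] 0.106 [('wr', 0.214), ('wr', 0.081), ('wr', 0.014), ('wr', 0.104), ('wr', 0.119)]
```

```bash
sed -i 's/195 if col/170 if col/; s/+.0005\*p\[3\]/+.02*p[3]/' fit.py
cat > act.py <<'E'
from fit import *
SR=np.array([.588,.134]);SS=np.array([.6145,.299]);SSY=6.5
TR=np.array([.4325,.266]);TY=-4.;ty=np.array([.0698,.9976])
UP=.28
def look(kd,col,x,tag):
    v=[]
    for dy in(-.03,.03):
        ctrl.goto((x[0]+.1,x[1]+dy,.24),down(0));ctrl.sleep(.25)
        v.append(("wrist",campose("wrist"),ctrl.read_camera("wrist")))
    cv2.imwrite(f"pics/{tag}.png",v[-1][2])
    r,e,n=fit(v,kd,col,x,YAW[kd]);print(tag,"found",r.round(4),round(e,3),n);return r,e
def go(p,yaw): # nearest reachable of the half turn
    q=np.array(ctrl.current_q());best=None
    for y in(yaw,yaw+180,yaw-180):
        s=ctrl.ik(p,down(y))
        if s is not None and (best is None or abs(s[5])<best[0]): best=(abs(s[5]),y)
    ctrl.goto(p,down(best[1]));return best[1]
def norm(a,per): return (a+per/2)%per-per/2
def pick(name,x=None,h=.042,gy=None):
    kd,col,x0=ITEMS[name];r,e=look(kd,col,x0 if x is None else x,name)
    assert e<.15
    y=gy if kd=="rd" else norm(r[2]+(90 if kd=="hex" else 0),{"hex":60,"sq":90}[kd])
    y=y or 0.
    go((r[0],r[1],UP),y);ctrl.command_gripper(1.0)
    ctrl.move_l((r[0],r[1],.12),.25)
    ctrl.move_l((r[0],r[1],h),.1);ctrl.command_gripper(0.)
    ctrl.move_l((r[0],r[1],UP),.2)
    print("grip",ctrl.current_grip_width(),ctrl.current_grasp_force(),"t",ctrl.current_t())
def place(xy,yaw,base,h=.042,rel=.85,cN=10):
    go((*xy,UP),yaw);ctrl.sleep(.2)
    ctrl.move_l((*xy,base+h+.04),.2)
    c=ctrl.move_l((*xy,base+h-.002),.04,contact_N=cN)
    z=ctrl.current_tool_pos()[2];print("contact",c,"bottom z",z-h,"want",base,ctrl.current_contact_force())
    return z
def release(rel=.85):
    p=ctrl.current_tool_pos();ctrl.command_gripper(rel);ctrl.sleep(.2)
    ctrl.move_l((p[0],p[1],UP),.2);print("t",ctrl.current_t())
E
python3 - <<'E'
from act import *
pick("orhex")
place(TR+.06*ty,TY,.004);release()
ctrl.goto((.62,.2,.3),down(0));ctrl.sleep(.2);shot("wrist","c1")
shot("scene","c1s",(50,140,470,300),1.9)
E
```

```text
orhex found [ 4.41500e-01  6.09000e-02  1.60309e+01 -6.30000e-03] 0.035 [('wr', 0.028), ('wr', 0.027)]
grip 0.6805443461419916 29.9005526304245 t 19.5833
contact True bottom z 0.00366365047709033 want 0.004 [-0.36773928  0.4694166   2.26697436]
t 24.85
```

View pics/c1.png

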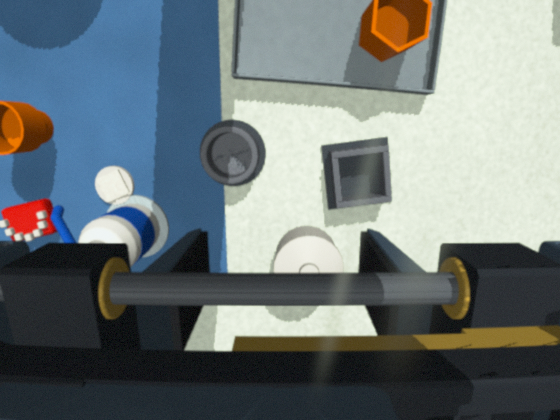

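The orange hex stands in the tray at (398,22), and the well of the round stand is at about (234,152). Next is the orange round pot.

```bash
python3 - <<'E'
from act import *
print(onz("wrist",(234.5,151.5),.034))
pick("orrd")
place(SR,0,.004)
E
```

```text
[0.58310734 0.14043171 0.034     ]
orrd found [ 5.48800e-01 -1.30900e-01  1.21269e+01 -8.50000e-03] 0.048 [('wr', 0.035), ('wr', 0.032)]
grip 0.6800709050137465 29.999772456649225 t 35.1
contact True bottom z 0.0038306714333469286 want 0.004 [-0.06683135 -0.39807723  6.96051319]
```

```bash
python3 - <<'E'
from act import *
release()
pick("yelrd")
place(SR,0,.046)
E
```

```text
t 41.7083
yelrd found [ 5.52700e-01 -3.76100e-01  1.03743e+01 -7.20000e-03] 0.041 [('wr', 0.029), ('wr', 0.033)]
grip 0.6890847751500212 29.998942594975233 t 51.3083
contact True bottom z 0.045896855583365016 want 0.046 [-1.16108825 -0.39132778  6.47558105]
```

```bash
python3 - <<'E'
from act import *
release()
pick("yelsq")
place(SS,SSY,.004)
E
```

```text
t 57.1917
yelsq found [ 4.42700e-01 -2.81500e-01  2.22508e+01 -5.70000e-03] 0.038 [('wr', 0.03), ('wr', 0.033)]
grip 0.6816465427174491 29.931333661079407 t 66.1667
contact True bottom z 0.0038416450905083763 want 0.004 [-0.70071263  0.94194014  5.90163268]
```

```bash
python3 - <<'E'
from act import *
release()
pick("blusq")
place(SS,SSY,.046)
E
```

```text
t 72.55
blusq found [ 5.62400e-01 -2.66300e-01  2.67053e+01 -3.60000e-03] 0.018 [('wr', 0.014), ('wr', 0.017)]
grip 0.6769818659957326 29.989500045776367 t 81.975
contact True bottom z 0.04593097650018361 want 0.046 [-0.87871811  0.79828449  5.13988188]
```

```bash
python3 - <<'E'
from act import *
release()
pick("redhex")
place(TR-.06*ty,TY,.004);release()
ctrl.goto((.45,-.3,.35),down(0));ctrl.sleep(.3)
shot("scene","end",(100,130,470,300),2)
V={n:(n,campose(n),ctrl.read_camera(n)) for n in("scene","side")};pickle.dump(V,open("E.pkl","wb"))
cv2.imwrite("pics/ends.png",cv2.resize(V["side"][2][60:310,100:400],None,fx=2.4,fy=2.4))
E
```

```text
t 87.8167
redhex found [ 0.4599 -0.3938  5.1533 -0.0053] 0.145 [('wr', 0.139), ('wr', 0.139)]
grip 0.6792245574272084 29.86682116985321 t 98.4583
contact True bottom z 0.0036429835319638434 want 0.004 [ 1.04457897 -0.98158743  1.84599357]
t 104.8333
```

View pics/end.png

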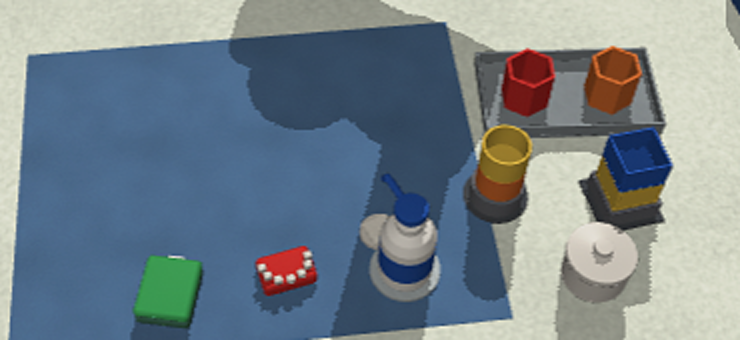

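View pics/ends.png

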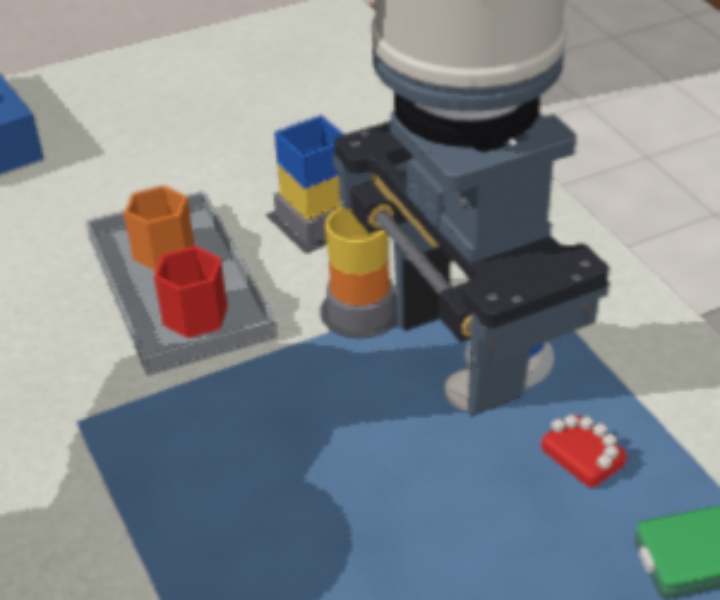

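Both views agree: the red and orange hexes are upright in the tray (528,85 and 612,80 in the scene crop). Both stacks are nested, and the cap is unchanged at (411,205). The red hex had been knocked aside, but the fresh look before picking caught it. Now for the pump.

```bash
python3 - <<'E'
from act import *
ctrl.command_gripper(0.)
c=np.array([.686,-.004])
go((*c,.26),0);ctrl.move_l((*c,.17),.15)
r=ctrl.move_l((*c,.132),.03,contact_N=18);print(r,ctrl.current_tool_pos(),ctrl.current_contact_force())
ctrl.sleep(.4);print(ctrl.current_tool_pos(),ctrl.current_contact_force())
ctrl.move_l((*c,.3),.1);ctrl.goto((.4,-.3,.35),down(0));ctrl.sleep(.8)
shot("scene","fin",(100,130,470,300),2);print(ctrl.current_t())
E
```

```text
True [ 0.68604495 -0.00398843  0.13832196] [-1.47277483  0.181098    7.96667244]
[ 0.68606612 -0.00399783  0.13826132] [-3.09509728  0.13348731 11.12802711]
119.6833
```

View pics/fin.png

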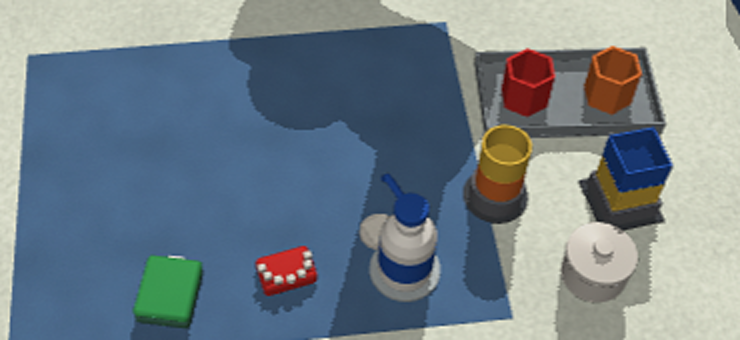

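The cap went down 13.7 mm (hold force 11 N, at its stop) and is up again at (411,205). Everything else is unmoved.

```bash
python3 -c "
from bench import ctrl
print(ctrl.sign_off())"
```

```text
the job is handed in; nothing more can be done
None
```

The job is handed in at about 120 s with no verdict shown yet: both stacks are nested on their stands, both hex pots stand upright in the tray, the pump cap was pressed about 13.7 mm and sprang back, and the model, jar and case look unmoved in the last camera view.

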